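# Lean the black background panel against the viewing stand

## Robot

A 7-joint arm with a two-finger parallel gripper is mounted at the origin on the work surface. World frame = base frame: x ahead of the robot, y to its left, z up, the work surface at z = 0. Lengths are in m, angles in rad, forces in N, time in s.
With the tool pointing down it reaches from about 0.425 to 0.925 m from the base axis. Payload 6.8 kg.
Tool frame: the origin (TCP) lies midway between the tips of the shut fingers; the grasp point (between the pads) lies 19 mm behind it; z points along the fingers, y is the direction in which the jaws open and shut (so a half turn about z gives the same grasp; the last joint's range is limited). The gripper opens to 85 mm and grips with 20 to 120 N. Pads are 22 mm wide; open, the fingers measure 114 mm over their backs; the gripper's body (76 mm by 85 mm) begins 54 mm behind the grasp point. The pads swing forward as they close: fully open they stand 13 mm farther back than shut.
Start: joints at [-1.226, 0.477, 0.022, 1.555, -0.011, 1.109, -0.083], TCP at [0.295, 0.607, 0.231] pointing down, gripper open.
Joint ranges: [-2.96, 2.96], [-0.34, 2.1], [-1.41, 1.46], [0.24, 2.44], [-1.37, 4.51], [0.17, 1.92], [-2.96, 2.96]. Speed limits (rad/s): [2.39, 2.39, 3.14, 3.14, 3.14, 3.14, 3.14].

## Interface

Orientations are given as a rotation vector (axis times angle).
In Python, from bench import r, imaging gives the robot as it stands.
- The arm moves only by the tool jog_arm, never from a script. Its argument "rows" is a list of rows, each an object with "delta_rot": the turn, a rotation vector about the tool's x, y, z in degrees, a list of three; "xyz": the shift along the tool's x, y, z in cm, a list of three; "fingers": the closure, from 0 (fully open) to 1 (shut). A call has exactly 5 rows; each row is the pose to reach, as a shift and turn from the pose measured when the call began, along the tool's axes at that moment; what a row does not reach only later rows make up. A row lasts 1/12 s, in which the tool goes at most 41.7 mm and 7.16 degrees, less where a joint would pass 70% of its speed; a pose out of reach is approached as far as the arm can. A call with a gripper value outside its range is refused whole. The fingers move at their own pace and stop on an object; "grip_force" is the grip in N (left out, the last holds). Time passes only in rows, so rows that repeat a pose let the fingers close, or fill a call up. It gives the time, the measured TCP pose, the force and the opening at its end, in the units of the state.
- r.get_obs(): the state, without advancing time (a new reading comes with each control period).
- imaging.grab_frame(name): name is "scene" or "top" or "wrist"; returns the picture (480x640x3 uint8, blue, green, red); there is no depth.
- imaging.camera_info(name): a dict with "camera_matrix" (3x3 intrinsics, pixels), "xyz" and "attitude" of the camera in the world. Camera axes: x right, y down, z forward; pixel columns grow to the right and rows downward; lengths in m; the calibration is good to about 2 mm. A picture is of the moment at which its call begins: read the wrist's pose just before it. camera_info takes no time and is no camera call; for the wrist camera it gives the pose at the moment of the call.
- r.hand_in(): hands the job in, once; it reports no verdict.
Trained networks look in the newest picture that a camera, given by its name, has taken for a name from the list of things; names that differ only in an ending like _2 or _b are one class to them, and where a whole thing is asked for, a point or a joint stands for the part that bears it (a point fixed in the world has none). Each returns a list of dicts, best first, with "conf" (0 to 1); they miss things now and then, are a little off and sometimes report something else, mostly with a low value. They report only what shows in the picture. A call takes as long as a camera call. They do not tell look-alikes from the thing itself.
- imaging.find_in(camera, query): "position" ([column, row] in pixels, amid what is visible of it).
- imaging.cut_out(camera, query): "region" (480x640 bool, what is visible of it) and "position" ([column, row] in pixels, amid what is visible of it).
- imaging.tip_of(camera, query): "position" ([column, row] in pixels: a listed point, or the origin of a listed thing).
The state is a dict: "clock": time; "joints": joint angles; "qvel": joint speeds; "tau": joint torques, N m; "tcp_pos": TCP position; "orientation": TCP orientation; "contact_force": force on the tool from outside, world axes, zero at the start; "moment": the same for the moment, N m; "grip_width": finger opening in m.
Only numpy, scipy, OpenCV 4.12 (cv2) and the standard library are available. Lean on these libraries where they do the work, as an engineer would, in place of code of your own. Each camera call takes 0.05 s, during which the arm holds its last target.

## Task

Set up the viewing stand for judging the cloudy sample against a dark background: take the black panel out of the blue rack and lean it against the stand's steel rail behind the jar, its lower edge along the yellow strip and centred on it, tilted back so that it rests on the rail by itself. Leave the white panel in the rack and do not shift or tip the jar.

Things in the scene. Friction and masses are not known exactly. Their poses are not given: they have to be found in the camera images.
- black_panel: Black plastic slab, 10 mm thick (x), 100 mm wide (y), 140 mm tall (z), about 0.17 kg; origin at its centre. It starts upright in one of two slots (13 mm wide, 26 mm deep, floor 6 mm above the table, 90 mm apart along x) of a fixed blue rack, 160 x 120 x 32 mm, on the table with the panels' yaw; its upper 114 mm is free. Both faces are alike.
- white_panel: White panel of the same size and axes as the black one, in the other slot, 90 mm from it; which of the two slots each has varies. To be left there.
- stand: Fixed stand: grey plate 180 (x) x 220 (y) x 8 mm on the table; origin at the centre of its underside. Round steel rail, 12 mm thick, along y at x = -60 mm, its axis 78 mm above the table, on posts at y = +-96 mm. Painted yellow strip for the panel's foot: x = -38 to -10 mm, 120 mm long, centred at y = 0; from its middle a panel leans about 20 degrees onto the rail, top to -x.
- jar: Closed white sample jar with a blue cap, 54 mm in diameter, 75 mm high, loose on the stand's base plate (its underside 8 mm above the table) at about x = +45 mm, y = 0 of the stand; origin at the centre of its underside. Not to be disturbed.
There are look-alikes about, which are no part of the job. Leave any green or red look-alike of the black_panel alone.

How it is judged:
At the end, for the whole second after the job is handed in: Black panel still, foot on the stand's plate, back on the rail, leaning 7 to 32 degrees; its centre 2 to 25 mm in front (+x) of the rail axis, under 85 mm high, within 20 mm of the stand's y = 0, square to the rail within 11 degrees. White panel and jar within 20 mm of their starts, jar upright (angle between black_panel's own z axis and vertical between 0.12 and 0.56 rad and x of black_panel in the frame of stand between -0.058 and -0.035 m and y of black_panel in the frame of stand between -0.02 and 0.02 m and z of black_panel in the frame of stand below 0.085 m and angle between the y axis of black_panel and the y axis of stand, either way round below 0.2 rad and contact force between black_panel and stand above 0.3 N and linear speed of black_panel below 0.02 m/s and angular speed of black_panel below 0.15 rad/s and distance of each of white_panel, jar from where it was at the start of the episode below 0.02 m and angle between jar's own z axis and vertical below 0.2 rad); the robot touches nothing.
It fails at once if the white panel is moved by more than 20 mm (distance of white_panel from where it was at the start of the episode above 0.02 m).
It fails at once if the jar is shifted by more than 20 mm or tipped by more than about 11 degrees (distance of jar from where it was at the start of the episode above 0.02 m or angle between jar's own z axis and vertical above 0.2 rad).
It also fails if it takes over 38 s, if anything falls off the work surface, if the arm or the gripper's body presses on something with over 40 N, if the wrist force passes 120 N, or if a joint passes its speed limit or range.

## Working session

There is one attempt and no reset: what is moved stays moved. The work goes in short steps, Python scripts to look and compute and a tool call to move; the robot and the scene stay as the last step left them, time stands still between calls to the robot, and variables do not carry over. Pictures are saved under pics/ and viewed, and the job is handed in when it is done.

Besides the shell and the picture viewer there is one more tool, called after "Emit:" as name(argument=value, ...) on one line, values as JSON. jog_arm: Moves the arm, as the interface text tells. Its arguments: {"type":"object","properties":{"rows":{"type":"array","items":{"type":"object","properties":{"delta_rot":{"type":"array","items":{"type":"number"}},"xyz":{"type":"array","items":{"type":"number"}},"fingers":{"type":"number"}}}},"grip_force":{"type":"number"}},"required":["rows"]}

```bash
ls; mkdir -p pics
python3 - <<'E'
from bench import r, imaging
import cv2
for n in ["scene","top"]:
    im=imaging.grab_frame(n); cv2.imwrite(f"pics/{n}0.png",im)
    c=imaging.camera_info(n); print(n,c)
    for q in ["black_panel","white_panel","stand","jar"]:
        print(q,[(d["conf"],d["position"]) for d in imaging.find_in(n,q)])
o=r.get_obs(); print(o)
E
```

```text
pics
scene {'camera_matrix': array([[565.32956365,   0.        , 318.01949698],
       [  0.        , 565.32956365, 242.39654272],
       [  0.        ,   0.        ,   1.        ]]), 'xyz': array([ 1.12869429, -0.3044672 ,  0.85542072]), 'attitude': array([-1.98427385, -1.50009079,  0.58355126])}
black_panel [(0.83, [282.9, 202.8]), (0.79, [105.9, 231.1]), (0.77, [182.8, 208.1]), (0.65, [211.9, 244.6])]
white_panel [(0.89, [235.8, 281.3])]
stand [(0.79, [470.7, 288.2])]
jar [(0.83, [486.3, 295.7]), (0.62, [468.5, 286.6])]
top {'camera_matrix': array([[609.08638961,   0.        , 316.18694326],
       [  0.        , 609.08638961, 231.64371558],
       [  0.        ,   0.        ,   1.        ]]), 'xyz': array([ 0.35946048, -0.13258057,  1.39229537]), 'attitude': array([-2.15422577,  2.1949159 , -0.05119492])}
black_panel [(0.84, [408.5, 243.5]), (0.82, [338.2, 294.3]), (0.78, [427.5, 305.7]), (0.71, [498.9, 296.1])]
white_panel [(0.95, [399.2, 209.8])]
stand [(0.76, [199.2, 186.4]), (0.64, [410.6, 243.0]), (0.22, [398.6, 208.0])]
jar [(0.79, [202.9, 160.7])]
{'clock': 0.5, 'joints': array([-1.22606564,  0.47701548,  0.02240572,  1.55546568, -0.01148503,
        1.10928018, -0.08310637]), 'qvel': array([ 0.00101066,  0.00024752, -0.0001372 , -0.0019929 , -0.00055457,
        0.00029514,  0.00011898]), 'tau': array([-1.52967692e-03, -5.95804453e+01,  1.60462584e+00, -2.81286925e+01,
        1.24812048e-02,  2.61269750e-03,  2.57161332e-05]), 'tcp_pos': array([0.2953193 , 0.60695518, 0.23126984]), 'orientation': array([-7.05283084e-01, -3.06139911e+00,  6.29181187e-05]), 'contact_force': array([ 0.88985936,  0.1186663 , -0.87343107]), 'moment': array([ 0.00923057,  0.04781991, -0.01245184]), 'grip_width': 0.08551220186994987}
```

View pics/scene0.png

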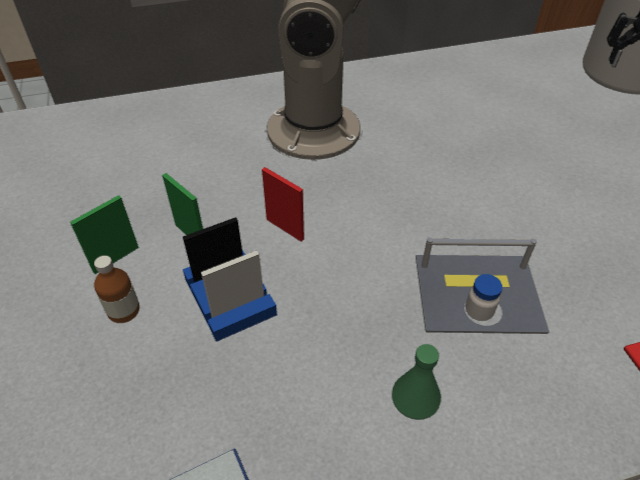

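View pics/top0.png

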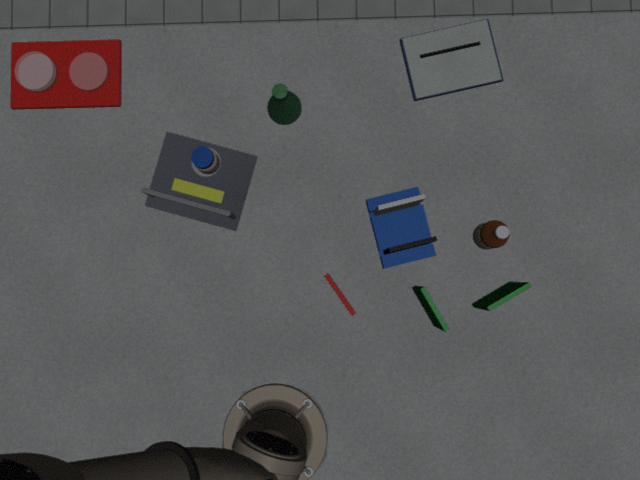

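```bash
cat > h.py <<'E'
import numpy as np, cv2
from scipy.spatial.transform import Rotation as R
from bench import r, imaging
def ray(cam,uv,z):
    c=imaging.camera_info(cam); K=c["camera_matrix"]; M=R.from_rotvec(c["attitude"]).as_matrix()
    d=M@np.linalg.inv(K)@np.array([uv[0],uv[1],1.]); return c["xyz"]+d*(z-c["xyz"][2])/d[2]
def proj(cam,P):
    c=imaging.camera_info(cam); M=R.from_rotvec(c["attitude"]).as_matrix()
    p=c["camera_matrix"]@(M.T@(np.asarray(P)-c["xyz"])); return p[:2]/p[2]
E
python3 - <<'E'
from h import *
im=cv2.imread("pics/top0.png"); hsv=cv2.cvtColor(im,cv2.COLOR_BGR2HSV)
def rect(mask,box,z,name):
    m=np.zeros_like(mask); x0,y0,x1,y1=box; m[y0:y1,x0:x1]=mask[y0:y1,x0:x1]
    cs,_=cv2.findContours(m,cv2.RETR_EXTERNAL,cv2.CHAIN_APPROX_NONE); c=max(cs,key=cv2.contourArea)
    P=np.array([ray("top",p[0],z)[:2] for p in c]).astype(np.float32)
    rr=cv2.minAreaRect(P); print(name,cv2.contourArea(c),rr); return rr
yel=cv2.inRange(hsv,(20,120,80),(40,255,255)); rect(yel,(150,160,250,220),.008,"strip")
blue=cv2.inRange(hsv,(100,150,50),(130,255,255)); rect(blue,(350,170,450,280),.032,"rack"); rect(blue,(180,130,230,180),.083,"cap")
plate=((im.max(2)<100)&(im[:,:,0].astype(int)-im[:,:,2]>8)).astype(np.uint8)*255
rect(plate,(130,120,270,240),.008,"plate")
wh=cv2.inRange(im,(120,120,120),(255,255,255)); rect(wh,(365,190,430,220),.146,"white")
bl=cv2.inRange(im,(0,0,0),(45,45,45)); rect(bl,(375,225,445,262),.146,"black")
t=cv2.resize(im[170:280,340:460],None,fx=5,fy=5,interpolation=cv2.INTER_CUBIC); cv2.imwrite("pics/rackcrop.png",t)
t=cv2.resize(im[120:240,130:270],None,fx=5,fy=5,interpolation=cv2.INTER_CUBIC); cv2.imwrite("pics/standcrop.png",t)
E
```

```text
strip 549.5 ((0.5577192902565002, 0.16972748935222626), (0.11925824731588364, 0.02725900523364544), 73.42334747314453)
rack 2784.5 ((0.4617135524749756, -0.28970593214035034), (0.15722434222698212, 0.11910942196846008), 12.980253219604492)
cap 325.5 ((0.6204066872596741, 0.14366546273231506), (0.04558167979121208, 0.04320988059043884), 44.10089874267578)
plate 410.5 ((0.6364443898200989, 0.16090556979179382), (0.05540509894490242, 0.05497490242123604), 2.292212963104248)
white 25.0 ((0.5032126307487488, -0.2723095715045929), (0.005495540797710419, 0.04925191029906273), 12.947629928588867)
black 198.0 ((0.41570737957954407, -0.2953101694583893), (0.009392505511641502, 0.10981888324022293), 12.970419883728027)
```

View pics/rackcrop.png

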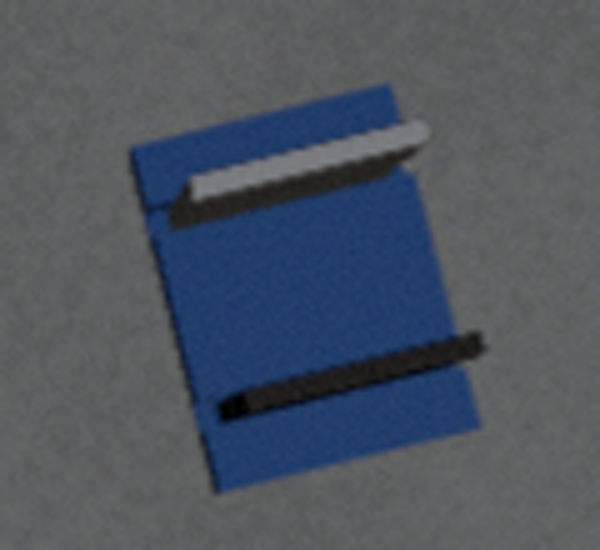

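View pics/standcrop.png

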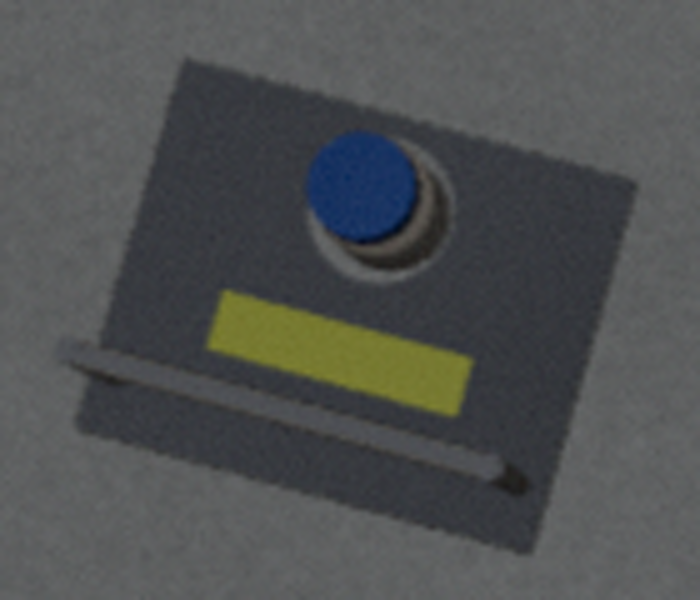

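```bash
cat >> h.py <<'E'
def frame(yaw):
    a=np.deg2rad(yaw); return np.array([np.cos(a),np.sin(a),0]),np.array([-np.sin(a),np.cos(a),0])
def Rtool(ydir,zdir):
    x=np.cross(ydir,zdir); return np.stack([x,ydir,zdir],1)
def delta(p,Rt):
    o=r.get_obs(); Rc=R.from_rotvec(o["orientation"]).as_matrix()
    print("clk",o["clock"],"tcp",o["tcp_pos"].round(4),"w",round(o["grip_width"],4),"F",o["contact_force"].round(1))
    print(" xyz cm",(Rc.T@(np.asarray(p)-o["tcp_pos"])*100).round(2)," rot deg",np.rad2deg(R.from_matrix(Rc.T@Rt).as_rotvec()).round(2))
RX,RY=frame(12.98); DOWN=np.array([0,0,-1.])
RG=Rtool(RX,DOWN); GP=np.array([0.417,-0.300,0])
E
python3 - <<'E'
from h import *
c=[np.array(u)/5+[130,120] for u in [(185,58),(637,183),(530,553),(78,432)]]
P=np.array([ray("top",u,.008)[:2] for u in c]); print(P.round(4),P.mean(0)); 
d=P[0]+P[3]-P[1]-P[2]; print("yaw",np.rad2deg(np.arctan2(d[1],d[0]))-90)
d=P[0]+P[1]-P[2]-P[3]; print("yaw",np.rad2deg(np.arctan2(d[1],d[0])))
# overlay on scene
im=cv2.imread("pics/scene0.png")
def box(c,yaw,sx,sy,z0,z1,col):
    X,Y=frame(yaw); c=np.array([c[0],c[1],0]); 
    for z in (z0,z1):
        q=[proj("scene",c+a*sx/2*X+b*sy/2*Y+[0,0,z]) for a,b in ((1,1),(1,-1),(-1,-1),(-1,1))]
        cv2.polylines(im,[np.array(q).round().astype(int)],True,col,1)
X,Y=frame(-16.58); S=np.array([.5807,.1629,0])
box(S,-16.58,.18,.22,0,.008,(0,255,0)); box(S[:2]-.024*X[:2],-16.58,.028,.12,.008,.008,(0,0,255)); 
box(S[:2]-.06*X[:2],-16.58,.0,.192,.078,.084,(255,0,255))
box((.4617,-.2897),12.98,.16,.12,0,.032,(0,255,0)); box((.417,-.300),12.98,.01,.1,.032,.146,(0,0,255)); box((.5055,-.279),12.98,.01,.1,.032,.146,(255,0,255))
cv2.imwrite("pics/ov.png",cv2.resize(im[180:350,150:560],None,fx=1.95,fy=1.95,interpolation=cv2.INTER_CUBIC))
# close crop of black in the scene
raw=cv2.imread("pics/scene0.png"); cv2.imwrite("pics/bcrop.png",cv2.resize(raw[150:350,60:320],None,fx=3,fy=3,interpolation=cv2.INTER_CUBIC))
delta([0.5,0.15,0.26],RG)
E
```

```text
[[0.6961 0.2402]
 [0.6328 0.0307]
 [0.4628 0.0816]
 [0.5227 0.2898]] [0.57861282 0.16057583]
yaw -16.44199159809392
yaw -16.329008879206686
clk 0.5 tcp [0.2953 0.607  0.2313] w 0.0855 F [ 0.9  0.1 -0.9]
 xyz cm [-38.4  -32.13  -2.87]  rot deg [-0.    0.   51.07]
```

View pics/ov.png

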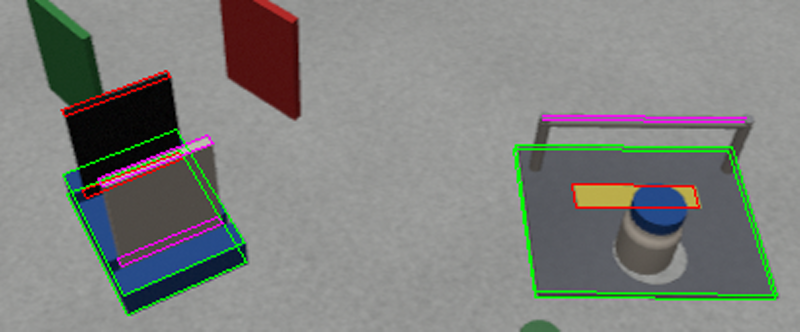

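View pics/bcrop.png

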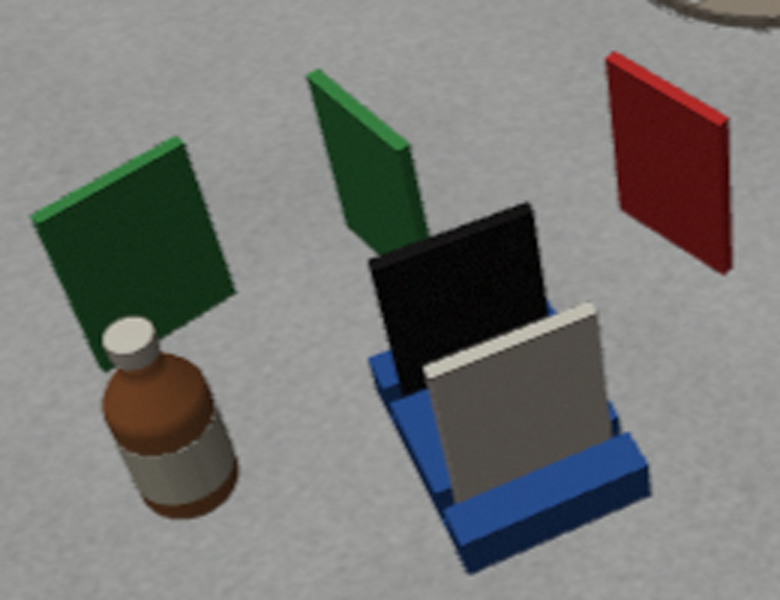

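Overlay of the model fits both pictures. Candidates in the scene picture: black in rack (212,245), green (106,231), green (183,208), red (283,203), white in rack (236,281). The crop confirms the black one, in the rack slot nearer the robot.

Emit:
jog_arm(rows=[{"xyz": [-3,-2.5,-0.5],"delta_rot": [0,0,4],"fingers": 0},{"xyz": [-6,-5,-1],"delta_rot": [0,0,10],"fingers": 0},{"xyz": [-9.2,-7.7,-1.5],"delta_rot": [0,0,16],"fingers": 0},{"xyz": [-12.4,-10.3,-2],"delta_rot": [0,0,22],"fingers": 0},{"xyz": [-15.6,-13,-2.5],"delta_rot": [0,0,28],"fingers": 0}], grip_force=50)

```text
clock: 0.92
tcp_pos: [0.379, 0.4208, 0.2566]
orientation: [-1.432, -2.796, -0.001]
contact_force: [0.6, -0.3, 0.6]
grip_width: 0.0856
```

```bash
python3 -c "
from h import *
delta([0.5,0.15,0.26],RG)"
```

```text
clk 0.9167 tcp [0.379  0.4208 0.2566] w 0.0856 F [ 0.6 -0.3  0.6]
 xyz cm [-29.05  -6.01  -0.35]  rot deg [ 2.000e-02 -2.000e-02  2.278e+01]
```

Emit:
jog_arm(rows=[{"xyz": [-4,-0.8,0],"delta_rot": [0,0,5],"fingers": 0},{"xyz": [-8,-1.6,0],"delta_rot": [0,0,10],"fingers": 0},{"xyz": [-12,-2.5,0],"delta_rot": [0,0,15],"fingers": 0},{"xyz": [-16,-3.3,0],"delta_rot": [0,0,20],"fingers": 0},{"xyz": [-20,-4,0],"delta_rot": [0,0,22.8],"fingers": 0}])

```text
clock: 1.33
tcp_pos: [0.4638, 0.2332, 0.2569]
orientation: [-1.962, -2.454, -0.002]
contact_force: [0.5, -0.1, 0.0]
grip_width: 0.0855
```

```bash
python3 -c "
from h import *
delta([0.47,-0.1,0.25],RG);delta(GP+[0,0,.20],RG)"
```

```text
clk 1.3333 tcp [0.4638 0.2332 0.2569] w 0.0855 F [ 0.5 -0.1  0. ]
 xyz cm [-32.64  -6.72   0.65]  rot deg [ 0.05 -0.06 -0.27]
clk 1.3333 tcp [0.4638 0.2332 0.2569] w 0.0855 F [ 0.5 -0.1  0. ]
 xyz cm [-50.99 -16.3    5.62]  rot deg [ 0.05 -0.06 -0.27]
```

Emit:
jog_arm(rows=[{"xyz": [-4,-1,0],"delta_rot": [0,0,0],"fingers": 0},{"xyz": [-8,-2,0],"delta_rot": [0,0,0],"fingers": 0},{"xyz": [-12,-3,0],"delta_rot": [0,0,0],"fingers": 0},{"xyz": [-16,-4,0],"delta_rot": [0,0,0],"fingers": 0},{"xyz": [-20,-5,0],"delta_rot": [0,0,0],"fingers": 0}])

```text
clock: 1.75
tcp_pos: [0.4586, 0.0251, 0.257]
orientation: [-1.962, -2.454, -0.004]
contact_force: [1.1, -0.9, 0.2]
grip_width: 0.0853
```

Emit:
jog_arm(rows=[{"xyz": [-4,-1,0],"delta_rot": [0,0,0],"fingers": 0},{"xyz": [-8,-2,0],"delta_rot": [0,0,0],"fingers": 0},{"xyz": [-12,-3,0],"delta_rot": [0,0,0],"fingers": 0},{"xyz": [-16,-4,0],"delta_rot": [0,0,0],"fingers": 0},{"xyz": [-20,-5,0],"delta_rot": [0,0,0],"fingers": 0}])

```text
clock: 2.17
tcp_pos: [0.4535, -0.1829, 0.2571]
orientation: [1.961, 2.454, 0.006]
contact_force: [0.8, -0.8, -0.1]
grip_width: 0.0854
```

```bash
python3 -c "
from h import *
delta(GP+[0,0,.20],RG)"
```

```text
clk 2.1667 tcp [ 0.4535 -0.1829  0.2571] w 0.0854 F [ 0.8 -0.8 -0.1]
 xyz cm [-10.62  -6.16   5.67]  rot deg [ 0.19 -0.09 -0.24]
```

Emit:
jog_arm(rows=[{"xyz": [-3.5,-2,1],"delta_rot": [0,0,0],"fingers": 0},{"xyz": [-7,-4,1.5],"delta_rot": [0.2,0,0],"fingers": 0},{"xyz": [-10,-5.8,2],"delta_rot": [0.2,-0.1,-0.2],"fingers": 0},{"xyz": [-10.6,-6.2,3],"delta_rot": [0.2,-0.1,-0.2],"fingers": 0},{"xyz": [-10.6,-6.2,4],"delta_rot": [0.2,-0.1,-0.2],"fingers": 0}])

```text
clock: 2.58
tcp_pos: [0.4151, -0.3032, 0.2168]
orientation: [1.963, 2.45, -0.001]
contact_force: [0.3, 1.1, -1.3]
grip_width: 0.0854
```

Run:
```python
from h import *
im=imaging.grab_frame("wrist"); 
for q in ([.417,-.3],[.5055,-.279]):
  for s in (-1,1):
    for d in (-1,1):
      u=proj("wrist",np.array([*q,.146])+s*.05*RY+d*.005*RX); print(u.round(0)); cv2.circle(im,tuple(int(v) for v in u.round()),3,(0,255,255),1)
cv2.imwrite("pics/w1.png",im); delta(GP+[0,0,.11],RG)
```

```text
[309. 332.]
[325. 332.]
[308. 170.]
[326. 169.]
[456. 331.]
[472. 331.]
[474. 168.]
[493. 168.]
clk 2.6333 tcp [ 0.4152 -0.3     0.2146] w 0.0854 F [-0.9  1.9 -1.4]
 xyz cm [-0.05  0.19 10.46]  rot deg [-0.12 -0.07 -0.19]
```

View pics/w1.png

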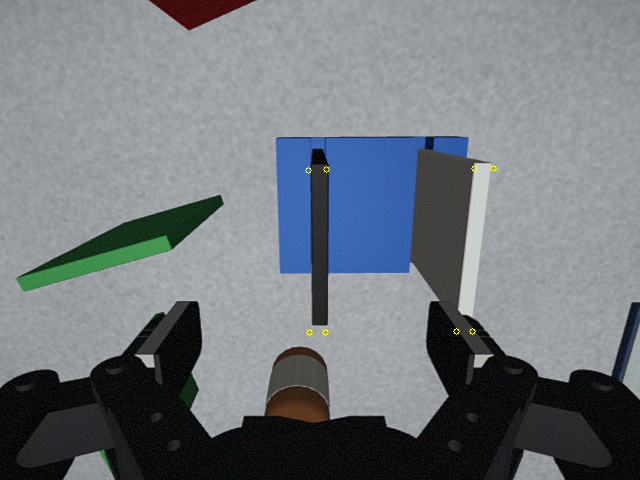

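Emit:
jog_arm(rows=[{"xyz": [0,0.1,2],"delta_rot": [-0.1,0,-0.2],"fingers": 0},{"xyz": [0,0.2,4.5],"delta_rot": [-0.1,0,-0.2],"fingers": 0},{"xyz": [0,0.2,7],"delta_rot": [-0.1,0,-0.2],"fingers": 0},{"xyz": [0,0.2,9.5],"delta_rot": [-0.1,0,-0.2],"fingers": 0},{"xyz": [0,0.2,10.5],"delta_rot": [-0.1,0,-0.2],"fingers": 0}])

```text
clock: 3.05
tcp_pos: [0.4166, -0.2962, 0.1068]
orientation: [-1.948, -2.457, -0.001]
contact_force: [1.0, -0.1, -0.2]
grip_width: 0.0857
```

Run:
```python
from h import *
im=imaging.grab_frame("wrist"); cv2.imwrite("pics/w2.png",im); delta(GP+[0,0,.11],RG)
```

```text
clk 3.1 tcp [ 0.4161 -0.2964  0.1064] w 0.0853 F [-0.8  0.1 -0.4]
 xyz cm [-0.37  0.   -0.36]  rot deg [-0.25 -0.31  0.19]
```

View pics/w2.png

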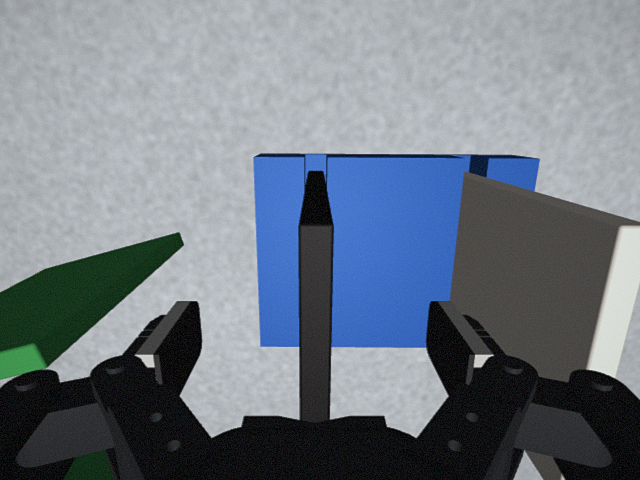

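Emit:
jog_arm(rows=[{"xyz": [-0.4,0,-0.4],"delta_rot": [-0.2,-0.3,0.2],"fingers": 0},{"xyz": [-0.4,0,-0.4],"delta_rot": [-0.2,-0.3,0.2],"fingers": 0.3},{"xyz": [-0.4,0,-0.4],"delta_rot": [-0.2,-0.3,0.2],"fingers": 0.6},{"xyz": [-0.4,0,-0.4],"delta_rot": [-0.2,-0.3,0.2],"fingers": 1},{"xyz": [-0.4,0,-0.4],"delta_rot": [-0.2,-0.3,0.2],"fingers": 1}], grip_force=50)

```text
clock: 3.52
tcp_pos: [0.4177, -0.3005, 0.1114]
orientation: [1.955, 2.457, 0.0]
contact_force: [0.1, 0.1, 0.2]
grip_width: 0.0392
```

Emit:
jog_arm(rows=[{"xyz": [0,0,0],"delta_rot": [0,0,0],"fingers": 1},{"xyz": [0,0,0],"delta_rot": [0,0,0],"fingers": 1},{"xyz": [0,0,0],"delta_rot": [0,0,0],"fingers": 1},{"xyz": [0,0,0],"delta_rot": [0,0,0],"fingers": 1},{"xyz": [0,0,0],"delta_rot": [0,0,0],"fingers": 1}])

```text
clock: 3.93
tcp_pos: [0.4182, -0.3008, 0.1119]
orientation: [1.955, 2.457, 0.001]
contact_force: [-0.5, 0.7, 6.5]
grip_width: 0.0093
```

```bash
python3 -c "
from h import *
delta(GP+[0,0,.11],RG)"
```

```text
clk 3.9333 tcp [ 0.4182 -0.3008  0.1119] w 0.0093 F [-0.5  0.7  6.5]
 xyz cm [ 0.11 -0.1   0.19]  rot deg [ 0.11  0.07 -0.  ]
```

Emit:
jog_arm(rows=[{"xyz": [0,0,-0.7],"delta_rot": [0,0,0],"fingers": 1},{"xyz": [0,0,-2],"delta_rot": [0,0,0],"fingers": 1},{"xyz": [0,0,-4],"delta_rot": [0,0,0],"fingers": 1},{"xyz": [0,0,-6.5],"delta_rot": [0,0,0],"fingers": 1},{"xyz": [0,0,-9],"delta_rot": [0,0,0],"fingers": 1}])

```text
clock: 4.35
tcp_pos: [0.417, -0.3004, 0.2025]
orientation: [1.957, 2.458, -0.001]
contact_force: [0.2, -0.7, -1.7]
grip_width: 0.0097
```

Emit:
jog_arm(rows=[{"xyz": [0,0,-2.5],"delta_rot": [0,0,0],"fingers": 1},{"xyz": [0,0,-5],"delta_rot": [0,0,0],"fingers": 1},{"xyz": [0,0,-7.5],"delta_rot": [0,0,0],"fingers": 1},{"xyz": [0,0,-9.5],"delta_rot": [0,0,0],"fingers": 1},{"xyz": [0,0,-10],"delta_rot": [0,0,0],"fingers": 1}])

```text
clock: 4.77
tcp_pos: [0.4178, -0.3014, 0.3056]
orientation: [1.955, 2.454, 0.002]
contact_force: [0.9, 0.2, -1.9]
grip_width: 0.009
```

```bash
cat >> h.py <<'E'
SX,SY=frame(-16.55); S=np.array([.5800,.1620,0]); Z=np.array([0,0,1.])
def place(th=20,gap=0,up=0,dy=0,L=.1059):
    "TCP pose: panel tilted th deg, back face gap m off the rail, foot edge up m above plate"
    a=np.deg2rad(th); xf=-.06+(.006+gap+.07*np.sin(a))/np.cos(a)
    pz=-np.sin(a)*SX+np.cos(a)*Z; px=np.cos(a)*SX+np.sin(a)*Z
    foot=S+xf*SX+dy*SY+(.008+up)*Z
    tcp=foot+.005*px+L*pz
    return tcp,Rtool(px,-pz)
E
python3 - <<'E'
from h import *
im=imaging.grab_frame("wrist"); cv2.imwrite("pics/w3.png",im)
im=imaging.grab_frame("scene"); cv2.imwrite("pics/s3.png",im)
p,Rt=place(20,.02,.12); print(p); delta(p,Rt); print(place(20))
E
```

```text
[0.54321488 0.17293117 0.22922355]
clk 4.8667 tcp [ 0.4172 -0.3005  0.303 ] w 0.0095 F [ 1.  -1.4 -2.2]
 xyz cm [43.33 22.88  7.38]  rot deg [-19.46  -5.13  29.2 ]
(array([0.52281307, 0.17899384, 0.10922355]), array([[ 2.84851965e-01,  9.00762584e-01,  3.27850769e-01],
       [ 9.58571520e-01, -2.67673289e-01, -9.74251097e-02],
       [-1.38777878e-17,  3.42020143e-01, -9.39692621e-01]]))
```

View pics/w3.png

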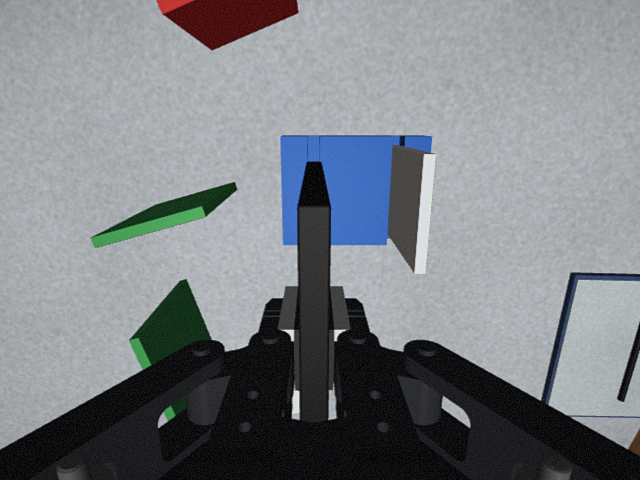

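View pics/s3.png

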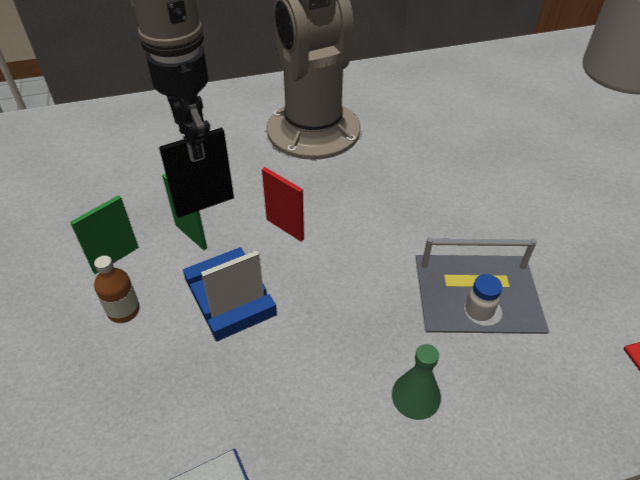

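Emit:
jog_arm(rows=[{"xyz": [1.5,0.8,0],"delta_rot": [0,0,2],"fingers": 1},{"xyz": [4.2,2.2,0],"delta_rot": [-1,0,5],"fingers": 1},{"xyz": [7.2,3.8,0],"delta_rot": [-3,-0.8,8],"fingers": 1},{"xyz": [10.2,5.4,0],"delta_rot": [-5,-1.3,11],"fingers": 1},{"xyz": [13.2,7,0],"delta_rot": [-7,-1.8,14],"fingers": 1}])

```text
clock: 5.28
tcp_pos: [0.4548, -0.1545, 0.301]
orientation: [2.172, 2.125, 0.115]
contact_force: [0.9, -0.0, -1.7]
grip_width: 0.0092
```

```bash
python3 -c "
from h import *
delta(*place(20,.02,.19))"
```

```text
clk 5.2833 tcp [ 0.4548 -0.1545  0.301 ] w 0.0092 F [ 0.9 -0.  -1.7]
 xyz cm [32.94  8.08  0.66]  rot deg [-12.65  -2.69  15.06]
```

Emit:
jog_arm(rows=[{"xyz": [3.2,0.8,0],"delta_rot": [-2,-0.4,2.5],"fingers": 1},{"xyz": [6.6,1.6,0.1],"delta_rot": [-4.5,-1,5.5],"fingers": 1},{"xyz": [10,2.4,0.2],"delta_rot": [-7,-1.5,8.5],"fingers": 1},{"xyz": [13.4,3.3,0.3],"delta_rot": [-9.5,-2,11.5],"fingers": 1},{"xyz": [16.8,4.1,0.3],"delta_rot": [-11,-2.4,13.5],"fingers": 1}])

```text
clock: 5.7
tcp_pos: [0.4978, 0.0138, 0.2981]
orientation: [2.28, 1.747, 0.275]
contact_force: [0.5, 0.2, -2.1]
grip_width: 0.0092
```

```bash
python3 -c "
from h import *
delta(*place(20,.02,.19))"
```

```text
clk 5.7 tcp [0.4978 0.0138 0.2981] w 0.0092 F [ 0.5  0.2 -2.1]
 xyz cm [16.55  0.29 -0.12]  rot deg [-1.73 -0.18  1.46]
```

Emit:
jog_arm(rows=[{"xyz": [3.4,0.1,0],"delta_rot": [-0.5,0,0.5],"fingers": 1},{"xyz": [7,0.1,0],"delta_rot": [-1,0,1],"fingers": 1},{"xyz": [10.5,0.2,-0.1],"delta_rot": [-1.7,-0.2,1.5],"fingers": 1},{"xyz": [14,0.3,-0.1],"delta_rot": [-1.7,-0.2,1.5],"fingers": 1},{"xyz": [16.5,0.3,-0.1],"delta_rot": [-1.7,-0.2,1.5],"fingers": 1}])

```text
clock: 6.12
tcp_pos: [0.5423, 0.1757, 0.2964]
orientation: [2.281, 1.707, 0.295]
contact_force: [-0.3, -0.0, -0.8]
grip_width: 0.0098
```

```bash
python3 -c "
from h import *
im=imaging.grab_frame('wrist'); cv2.imwrite('pics/w4.png',im)
delta(*place(20,.018,.05))"
```

```text
clk 6.1667 tcp [0.543  0.1809 0.2965] w 0.0093 F [ 2.1  5.6 -0.3]
 xyz cm [-0.76 -4.62 12.92]  rot deg [-0.17 -0.16  0.42]
```

View pics/w4.png

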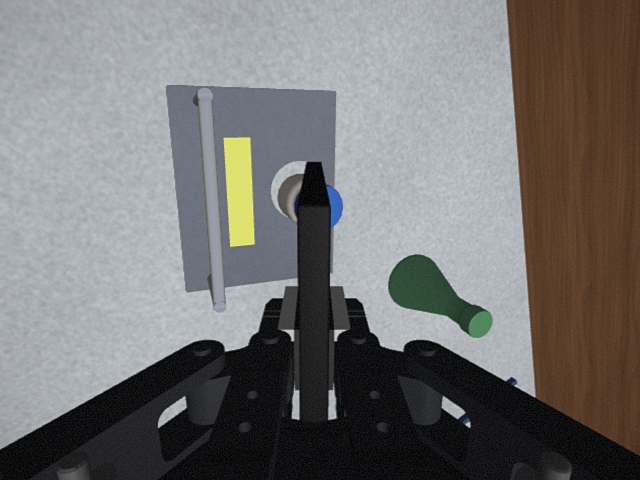

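Emit:
jog_arm(rows=[{"xyz": [-0.4,-0.6,1.8],"delta_rot": [0,0,0.2],"fingers": 1},{"xyz": [-0.8,-1.6,4.6],"delta_rot": [0,0,0.4],"fingers": 1},{"xyz": [-0.8,-2.8,7.8],"delta_rot": [-0.2,-0.2,0.4],"fingers": 1},{"xyz": [-0.8,-4,11],"delta_rot": [-0.2,-0.2,0.4],"fingers": 1},{"xyz": [-0.8,-4.6,12.9],"delta_rot": [-0.2,-0.2,0.4],"fingers": 1}])

```text
clock: 6.58
tcp_pos: [0.5375, 0.1711, 0.1539]
orientation: [2.282, 1.705, 0.288]
contact_force: [-0.7, -0.6, -2.0]
grip_width: 0.0093
```

```bash
cat > look.py <<'E'
from h import *
import sys
def show(tag):
    for n,(x0,y0,x1,y1),f in (("scene",(380,120,580,345),2.6),("top",(110,100,290,260),3.7)):
        im=imaging.grab_frame(n); o=r.get_obs()
        Rc=R.from_rotvec(o["orientation"]).as_matrix(); pz=-Rc[:,2]; px=Rc[:,1]; py=Rc[:,0]
        c=o["tcp_pos"]-.0359*pz
        cv2.imwrite(f"pics/{tag}_{n}_raw.png",cv2.resize(im[y0:y1,x0:x1],None,fx=f,fy=f,interpolation=cv2.INTER_CUBIC))
        for s in (-1,1):
            q=[proj(n,c+s*.005*px+a*.05*py+b*.07*pz) for a,b in ((1,1),(1,-1),(-1,-1),(-1,1))]
            cv2.polylines(im,[np.array(q).round().astype(int)],True,(0,255,255) if s>0 else (255,0,255),1)
        cv2.imwrite(f"pics/{tag}_{n}.png",cv2.resize(im[y0:y1,x0:x1],None,fx=f,fy=f,interpolation=cv2.INTER_CUBIC))
    rel=c-S; print("centre in stand",rel@SX,rel@SY,rel[2],"tilt",np.rad2deg(np.arccos(pz[2])))
if __name__=="__main__": show(sys.argv[1])
E
python3 - <<'E'
from look import *
show("a"); delta(*place(20,.012,.01))
E
```

```text
centre in stand -0.031297843852798095 -0.004330636858219141 0.1201462153381142 tilt 19.625463933112062
clk 6.6833 tcp [0.5373 0.1705 0.154 ] w 0.0089 F [-0.1 -0.4 -1. ]
 xyz cm [ 0.43 -1.5   3.15]  rot deg [-0.38  0.52  0.19]
```

View pics/a_scene.png

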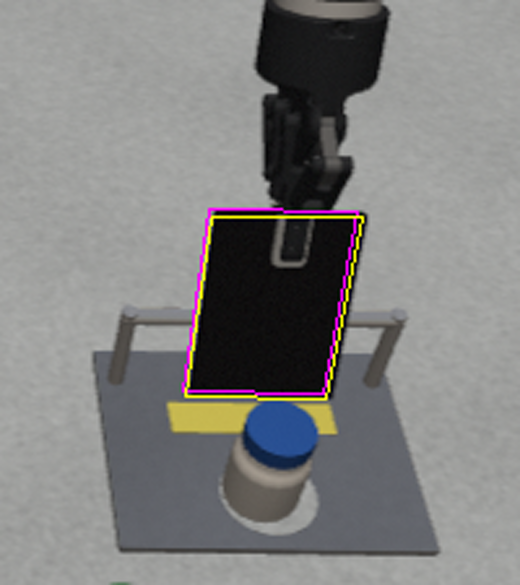

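View pics/a_top.png

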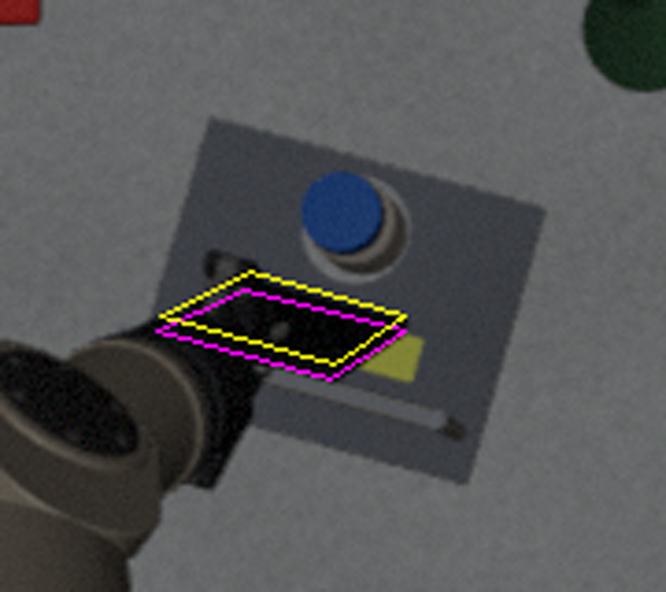

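Emit:
jog_arm(rows=[{"xyz": [0.2,-0.3,0.6],"delta_rot": [0,0.2,0],"fingers": 1},{"xyz": [0.4,-0.7,1.4],"delta_rot": [-0.2,0.5,0.2],"fingers": 1},{"xyz": [0.4,-1.1,2.2],"delta_rot": [-0.4,0.5,0.2],"fingers": 1},{"xyz": [0.4,-1.4,2.9],"delta_rot": [-0.4,0.5,0.2],"fingers": 1},{"xyz": [0.4,-1.5,3.1],"delta_rot": [-0.4,0.5,0.2],"fingers": 1}])

```text
clock: 7.1
tcp_pos: [0.5342, 0.175, 0.1189]
orientation: [2.281, 1.702, 0.298]
contact_force: [-0.8, -0.1, -2.3]
grip_width: 0.0093
```

Run:
```python
from look import *
show("b"); delta(*place(20,.003,.003)); delta(*place(20,-.001,0.0))
```

```text
centre in stand -0.034910169749176004 -0.00043141215714812865 0.08578081506149257 tilt 20.003328178886118
clk 7.2 tcp [0.5346 0.1751 0.1195] w 0.009 F [ 0.2  0.4 -1.6]
 xyz cm [ 0.04 -1.12  0.37]  rot deg [0.   0.05 0.01]
clk 7.2 tcp [0.5346 0.1751 0.1195] w 0.009 F [ 0.2  0.4 -1.6]
 xyz cm [ 0.04 -1.62  0.5 ]  rot deg [0.   0.05 0.01]
```

View pics/b_scene.png

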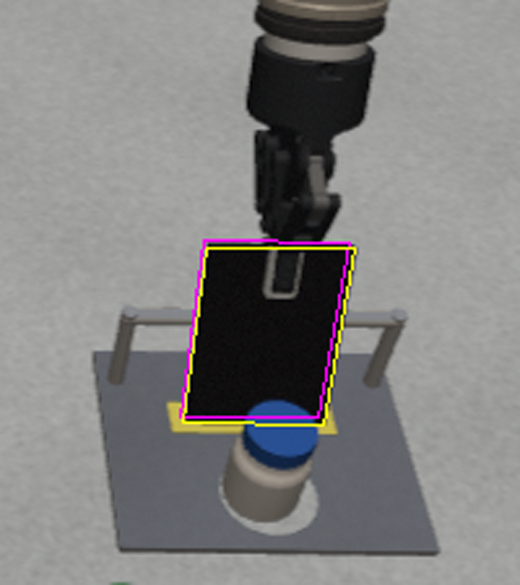

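Emit:
jog_arm(rows=[{"xyz": [0,-0.3,0.1],"delta_rot": [0,0,0],"fingers": 1},{"xyz": [0,-0.6,0.2],"delta_rot": [0,0,0],"fingers": 1},{"xyz": [0,-0.9,0.3],"delta_rot": [0,0,0],"fingers": 1},{"xyz": [0,-1.1,0.4],"delta_rot": [0,0,0],"fingers": 1},{"xyz": [0,-1.1,0.4],"delta_rot": [0,0,0],"fingers": 1}])

```text
clock: 7.62
tcp_pos: [0.5255, 0.1778, 0.1117]
orientation: [2.281, 1.703, 0.299]
contact_force: [-0.2, -0.1, -2.2]
grip_width: 0.0096
```

Run:
```python
from look import *
delta(*place(20,.0,.0))
```

```text
clk 7.6167 tcp [0.5255 0.1778 0.1117] w 0.0096 F [-0.2 -0.1 -2.2]
 xyz cm [ 0.04 -0.36  0.14]  rot deg [-0.02  0.05  0.05]
```

Emit:
jog_arm(rows=[{"xyz": [0,-0.05,0.08],"delta_rot": [0,0,0],"fingers": 1},{"xyz": [0,-0.08,0.16],"delta_rot": [0,0,0],"fingers": 1},{"xyz": [0,-0.1,0.22],"delta_rot": [0,0,0],"fingers": 1},{"xyz": [0,-0.12,0.28],"delta_rot": [0,0,0],"fingers": 1},{"xyz": [0,-0.13,0.3],"delta_rot": [0,0,0],"fingers": 1}])

```text
clock: 8.03
tcp_pos: [0.5255, 0.178, 0.1091]
orientation: [2.281, 1.702, 0.299]
contact_force: [-5.4, -0.6, 10.1]
grip_width: 0.0096
```

Run:
```python
from look import *
delta(*place(20,.0,.0))
```

```text
clk 8.0333 tcp [0.5255 0.178  0.1091] w 0.0096 F [-5.4 -0.6 10.1]
 xyz cm [ 0.02 -0.27 -0.11]  rot deg [0.01 0.04 0.03]
```

Emit:
jog_arm(rows=[{"xyz": [0,-0.1,-0.08],"delta_rot": [0,0,0],"fingers": 1},{"xyz": [0,-0.2,-0.12],"delta_rot": [0,0,0],"fingers": 1},{"xyz": [0,-0.28,-0.14],"delta_rot": [0,0,0],"fingers": 1},{"xyz": [0,-0.32,-0.15],"delta_rot": [0,0,0],"fingers": 1},{"xyz": [0,-0.32,-0.15],"delta_rot": [0,0,0],"fingers": 1}])

```text
clock: 8.45
tcp_pos: [0.523, 0.1788, 0.1098]
orientation: [2.281, 1.701, 0.301]
contact_force: [3.7, -0.9, -1.8]
grip_width: 0.0093
```

Run:
```python
from look import *
delta(*place(20,.0,.0)); show("c")
```

```text
clk 8.45 tcp [0.523  0.1788 0.1098] w 0.0093 F [ 3.7 -0.9 -1.8]
 xyz cm [ 0.01 -0.05  0.04]  rot deg [ 0.08  0.01 -0.01]
centre in stand -0.04708733369548581 -0.00012634609390121433 0.07604650399492252 tilt 20.069518969644516
```

View pics/c_scene_raw.png

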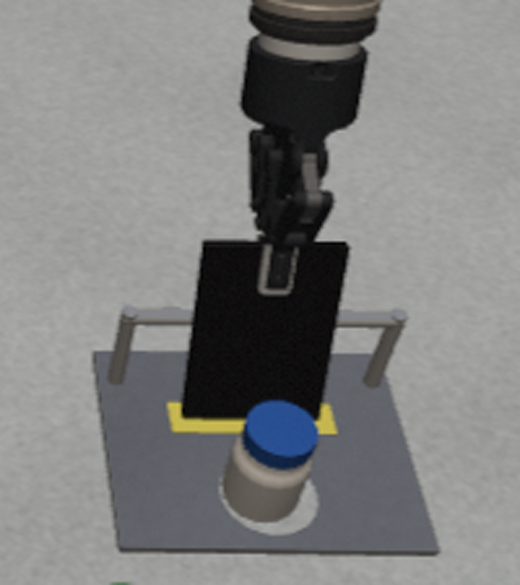

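Emit:
jog_arm(rows=[{"xyz": [0,-0.02,0.06],"delta_rot": [0,0,0],"fingers": 1},{"xyz": [0,-0.02,0.08],"delta_rot": [0,0,0],"fingers": 1},{"xyz": [0,-0.02,0.08],"delta_rot": [0,0,0],"fingers": 0.8},{"xyz": [0,-0.02,0.08],"delta_rot": [0,0,0],"fingers": 0.7},{"xyz": [0,-0.02,0.08],"delta_rot": [0,0,0],"fingers": 0.65}])

```text
clock: 8.97
tcp_pos: [0.5224, 0.179, 0.1087]
orientation: [2.281, 1.702, 0.3]
contact_force: [0.5, -0.3, -0.1]
grip_width: 0.0299
```

Emit:
jog_arm(rows=[{"xyz": [0,0,0],"delta_rot": [0,0,0],"fingers": 0.65},{"xyz": [0,0,0],"delta_rot": [0,0,0],"fingers": 0.65},{"xyz": [0,0,0],"delta_rot": [0,0,0],"fingers": 0.65},{"xyz": [0,0,0],"delta_rot": [0,0,0],"fingers": 0.65},{"xyz": [0,0,0],"delta_rot": [0,0,0],"fingers": 0.65}])

```text
clock: 9.38
tcp_pos: [0.5224, 0.179, 0.1086]
orientation: [2.281, 1.702, 0.3]
contact_force: [0.1, 0.1, -0.3]
grip_width: 0.03
```

Run:
```python
from look import *
delta(*place(20,.0,.0)); show("d"); im=imaging.grab_frame("wrist"); cv2.imwrite("pics/d_w.png",im)
```

```text
clk 9.3833 tcp [0.5224 0.179  0.1086] w 0.03 F [ 0.1  0.1 -0.3]
 xyz cm [ 0.01  0.06 -0.04]  rot deg [0.02 0.03 0.03]
centre in stand -0.047717563795256 -0.00012193670440199117 0.07492922944451076 tilt 20.02188621570723
```

View pics/d_scene_raw.png

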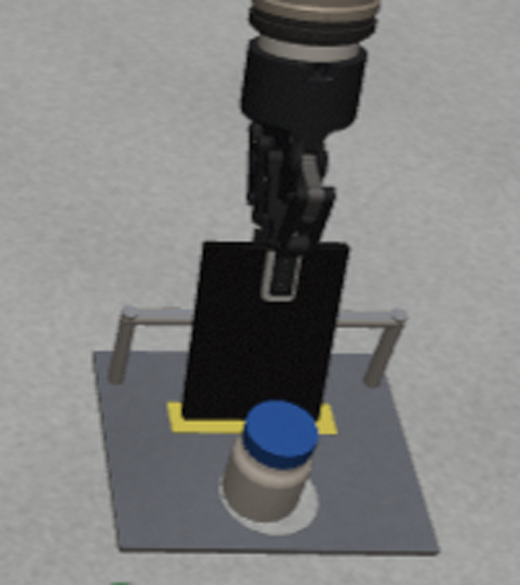

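View pics/d_w.png

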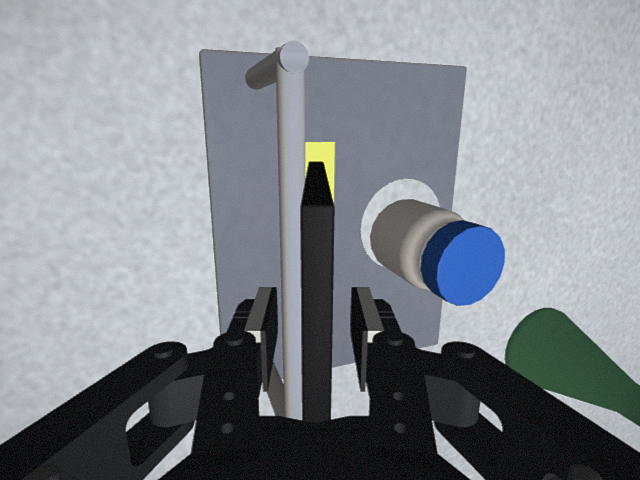

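Released: the panel stays leaning on the rail, its foot on the strip, and both fingers are clear of it. Retract along the tool axis.

Emit:
jog_arm(rows=[{"xyz": [0,0,-0.8],"delta_rot": [0,0,0],"fingers": 0.65},{"xyz": [0,0,-2],"delta_rot": [0,0,0],"fingers": 0.65},{"xyz": [0,0,-3.5],"delta_rot": [0,0,0],"fingers": 0.65},{"xyz": [0,0,-5.5],"delta_rot": [0,0,0],"fingers": 0.65},{"xyz": [0,0,-8],"delta_rot": [0,0,0],"fingers": 0.65}])

```text
clock: 9.95
tcp_pos: [0.4953, 0.1862, 0.1842]
orientation: [2.281, 1.702, 0.297]
contact_force: [0.7, 0.5, 0.2]
grip_width: 0.0301
```

Emit:
jog_arm(rows=[{"xyz": [0,0,-2],"delta_rot": [0,0,0],"fingers": 0.65},{"xyz": [0,0,-4],"delta_rot": [0,0,0],"fingers": 0.65},{"xyz": [0,0,-6],"delta_rot": [0,0,0],"fingers": 0.65},{"xyz": [0,0,-7],"delta_rot": [0,0,0],"fingers": 0.65},{"xyz": [0,0,-7],"delta_rot": [0,0,0],"fingers": 0.65}])

```text
clock: 10.37
tcp_pos: [0.4728, 0.1944, 0.2524]
orientation: [2.281, 1.703, 0.303]
contact_force: [0.6, 0.3, -0.6]
grip_width: 0.0305
```

Run:
```python
from h import *
p,Rt=place(20,0,0,0); pz=-Rt[:,2];px=Rt[:,1];py=Rt[:,0]; c=p-.0359*pz
for n,(x0,y0,x1,y1),f in (("scene",(150,170,580,345),1.8),("top",(110,100,290,260),3.7)):
    im=imaging.grab_frame(n)
    if n=="scene": cv2.imwrite("pics/e_raw.png",cv2.resize(im[200:345,390:570],None,fx=4,fy=4,interpolation=cv2.INTER_CUBIC))
    for s in (-1,1):
        q=[proj(n,c+s*.005*px+a*.05*py+b*.07*pz) for a,b in ((1,1),(1,-1),(-1,-1),(-1,1))]
        cv2.polylines(im,[np.array(q).round().astype(int)],True,(0,255,255) if s>0 else (255,0,255),1)
    cv2.imwrite(f"pics/e_{n}.png",cv2.resize(im[y0:y1,x0:x1],None,fx=f,fy=f,interpolation=cv2.INTER_CUBIC))
    if n=="scene":
        for q in ("jar","white_panel","black_panel"): print(q,[(d["conf"],d["position"]) for d in imaging.find_in(n,q)][:5])
print(r.get_obs()["tcp_pos"],r.get_obs()["clock"])
```

```text
jar [(0.78, [486.3, 299.1])]
white_panel [(0.9, [235.8, 281.1])]
black_panel [(0.84, [106.2, 233.2]), (0.63, [185.9, 211.4]), (0.61, [286.1, 199.8]), (0.6, [479.9, 243.6])]
[0.47215742 0.19254528 0.24870778] 10.6167
```

View pics/e_raw.png

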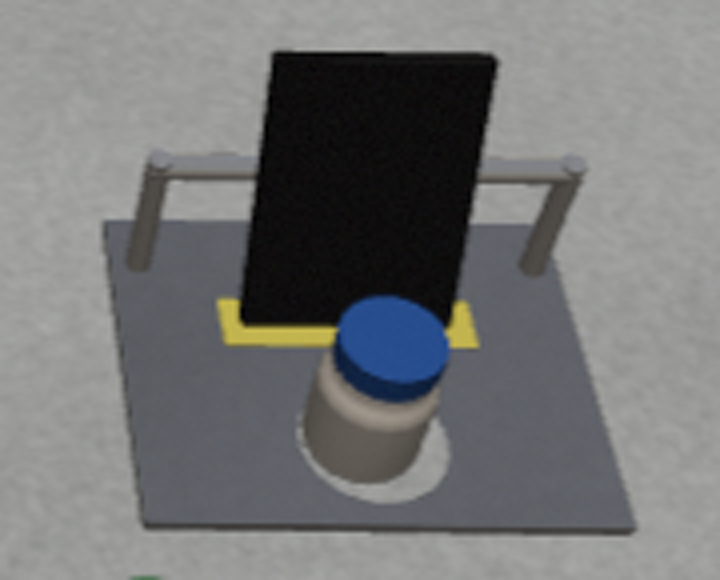

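View pics/e_scene.png

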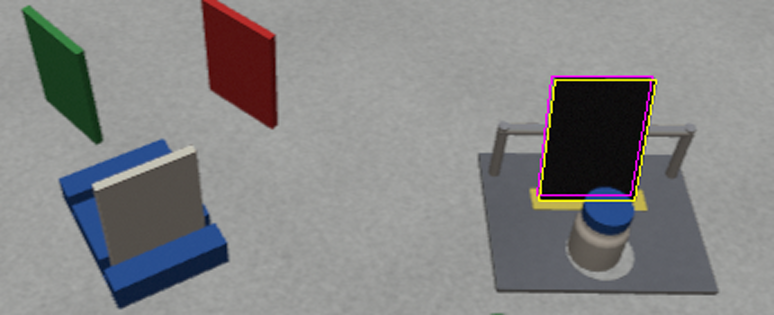

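View pics/e_top.png

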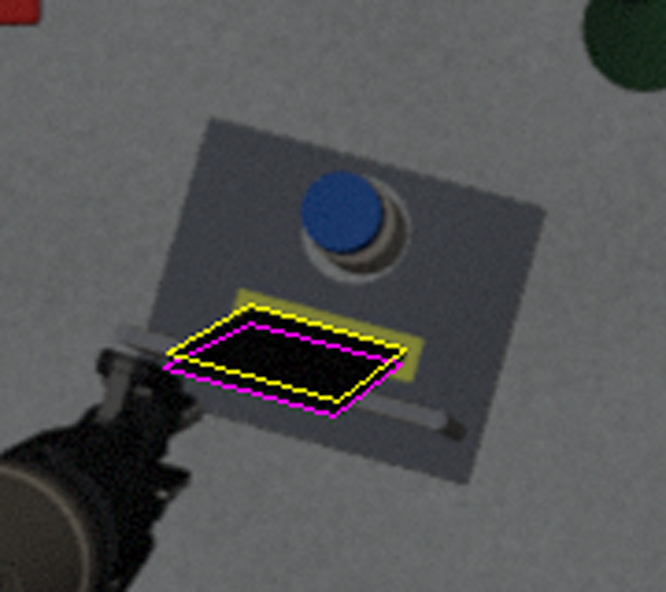

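```bash
python3 -c "
from bench import r
o=r.get_obs();print(abs(o['qvel']).max(),o['contact_force']);print(r.hand_in())"
```

```text
0.0037873124036943693 [-0.37928132  0.08276165 -1.08810132]
the job is handed in; nothing more can be done
None
```

I took the black panel out of the rack slot nearer the robot and leaned it on the stand's rail with its foot on the yellow strip. I then let go, backed the gripper clear and handed the job in at about 10.6 s.

- **Panel pose:** it leans about 20°. Its centre is about 13 mm in front of the rail axis, less than 2 mm off the stand's middle and about 75 mm high. These figures come from the arm's pose at release. After release, the expected panel outline matched the scene and top pictures to within a couple of pixels.
- **Contact:** I felt the foot touch the plate and the back touch the rail (about 12 N and 4 N). The panel stayed put once the gripper opened.
- **White panel:** found at the same pixel as at the start, to within 0.2 px.
- **Jar:** upright in the pictures. The network's position for it differed by 3.4 px in row. I put that down to noise, since the jar looks unmoved in the pictures and nothing touched it.
- **Failed or disagreeing checks:** no check failed. The network gave the placed panel only 0.60 confidence, and I did not measure the panel's speed directly.

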